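# Square the card bundle, lock the fence, hold the clip open over its edge

## Robot

A 6-joint arm with a two-finger parallel gripper is mounted at the origin on the work surface. World frame = base frame: x ahead of the robot, y to its left, z up, the work surface at z = 0. Lengths are in m, angles in degrees, forces in N, time in s.
With the tool pointing down it reaches from about 0.25 to 0.725 m from the base axis. Payload 9.7 kg.
Tool frame: the origin (TCP) lies at the very end of the fingers, on their centre line; the grasp point (between the pads) lies 19 mm behind it (bot.grip_depth is the distance from the TCP to the grasp point, in m); z points along the fingers, y is the direction in which the jaws open and shut (so a half turn about z gives the same grasp; the last joint's range is limited). The gripper opens to 85 mm and grips with 20 to 120 N. Pads are 22 mm wide; open, the fingers measure 114 mm over their backs; the gripper's body (76 mm by 85 mm) begins 54 mm behind the grasp point. The pads swing forward as they close: fully open they stand 13 mm farther back than shut.
Start: joints at [63.14, 4.979, 10.078, 95.1, 0, 90], TCP at [0.248, 0.491, 0.231] pointing down, gripper open.
Joint ranges: [-179.16, 179.16], [-48.56, 103.87], [-65.8, 70.77], [-126.05, 130.52], [-82.76, 87.17], [-180, 180]. Speed limits (degrees/s): [127.2, 127.2, 147.25, 180, 180, 180].

## Interface

Orientations are given as [roll, pitch, yaw] about the fixed x, y, z axes, in that order (R = Rz(yaw) Ry(pitch) Rx(roll)).
In Python, from workcell import bot, viewer gives the robot as it stands.
- The arm moves only by the tool arm_command, never from a script. Its argument "motion" is a list of rows, each a list of 3 entries, a list of its own where there are three numbers: the opening, from 0 (shut) to 1 (fully open), then the shift along the tool's x, y, z in units of 60 mm (1.0 is 60 mm), then the turn, a rotation vector about the tool's x, y, z in units of 6 degrees (1.0 is 6 degrees). A call has 1 to 12 rows; each row shifts and turns the commanded pose from where the row before left it, along the tool's axes as they then stand; what a row does not reach is not made up. A row lasts 1/8 s, in which the tool goes at most 62.5 mm and 10.7 degrees, less where a joint would pass 70% of its speed; a pose out of reach is approached as far as the arm can. A call is refused whole if a number of a shift passes 1 or a number of a turn 1, either way. A call with a gripper value outside its range is refused whole. The fingers move at their own pace and stop on an object; "newtons" is the grip in N (left out, the last holds). Time passes only in rows, so rows that do not move let the fingers close. It gives the time, the measured TCP pose, the force and the opening at its end, in the units of the state.
- bot.get_obs(): the state, without advancing time (a new reading comes with each control period).
- viewer.camera(name): name is "scene" or "top" or "wrist"; returns the picture (480x640x3 uint8, blue, green, red); there is no depth.
- viewer.calibration(name): a dict with "fx", "fy", "cx", "cy" (pixels), "T" (4x4, takes a point from camera to world coordinates). Camera axes: x right, y down, z forward; pixel columns grow to the right and rows downward; lengths in m; the calibration is good to about 2 mm. The wrist camera is an equidistant fisheye: a pixel r from the principal point sees the ray r / f radians off the axis. A picture is of the moment at which its call begins: read the wrist's pose just before it. calibration takes no time and is no camera call; for the wrist camera it gives the pose at the moment of the call.
- bot.job_done(): hands the job in, once; it reports no verdict.
The state is a dict: "time": time; "q": joint angles; "qd": joint speeds; "joint_efforts": joint torques, N m; "ee_pos": TCP position; "tcp_rot": TCP orientation; "wrist_force": force on the tool from outside, world axes, zero at the start; "torque": the same for the moment, N m; "opening": finger opening in m.
Only numpy, scipy, OpenCV 4.12 (cv2) and the standard library are available. Lean on these libraries where they do the work, as an engineer would, in place of code of your own. Each camera call takes 0.05 s, during which the arm holds its last target.

## Task

Square up the bundle of card blanks in the jig: slide the fence until it has pushed the bundle right up against the end stop, then flip the cam lever fully down to lock it. Then take the larger spring clip off the bin's rim, squeeze it wide open and lower it over the middle of the bundle's top edge, the edge well inside the mouth, a jaw on each side, the clip touching neither cards nor jig. Finish while still holding it gaping there for the count slip to be tucked in; leave the small clip, drums and packed carrier alone and the bundle standing.

Things in the scene. Friction and masses are not known exactly. Their poses are not given: they have to be found in the camera images.
- jig: Squaring jig, fixed: plywood base 100 x 290 x 12 mm, slightly turned on the table. Origin: on the table under the squared bundle's middle. y: along the channel to the wooden end stop (60 mm wide, 62 high), face at y = 55 mm; x across, z up. Channel of two aluminium walls: 14 mm apart, 130 mm long, tops 52 mm above the table. Sliding aluminium fence at the -y end; base spans y -215 to 75 mm.
- fence (a joint): Travel of the fence along jig +y, m: 0 furthest from the end stop, starts at 0 to 0.018; at 0.050 its face holds a bundle that is against the end stop. It slides with 2 to 4 N of friction and stays where it is left; once the cam lever is down it is stuck where it is.
- fence_back (a point): Point on the rear (-y) face of the fence's upright push plate, mid-width, 65 mm above the table. The plate is 50 mm wide (x), 8 mm thick (y), its top 77 mm above the table: push it to jig +y here. It moves with the fence. The cam lever's pivot is 42 mm further along +y.
- cam_lever (a joint): Angle of the cam lever on the fence, rad: 0 upright (fence free; starts at 0 to 0.3), growing as its top swings over to jig -x; 1.5 lying flat, fully locked (1.3 and more counts as locked). The eccentric bites on the rail in the last third and needs up to about 0.2 N m; the lever stays where it is left.
- lever_pivot (a point): Point on the cam lever's axis, at mid-width of the lever, 36 mm above the table; the axis runs along jig y. It rides on the fence, 58 mm behind (jig -y of) the fence's face. The fence's cheeks beside the cam reach 49 mm above the table and 25 mm either way in x.
- lever_tip (a point): Free end of the cam lever, 75 mm from its pivot. The lever is a steel bar 8 mm thick and 14 mm wide (along jig y) with a black sleeve, 10 x 16 mm, over its last 30 mm.
- bundle: Bundle of 8 card blanks standing on edge in the channel: one loose rigid block, about 0.12 kg, 12 mm thick (x), 110 mm wide (y), 95 mm tall (z). Origin: centre of its underside, 12 mm above the table; axes as the jig's. It starts 6 to 22 mm short of the end stop. Its top edge is 107 mm above the table.
- bundle_top (a point): Middle of the bundle's top edge.
- bin: Grey stock bin, fixed, 160 (x) x 200 (y) x 70 mm tall, walls 4 mm; slightly turned on the table. Origin: centre of its underside. Both clips sit astride the rim of its -x wall (wall centre at x = -78 mm), 96 mm apart; tin lids lie low inside.
- clip: Larger spring clip, 50 mm wide (y), 80 tall, 70 g: two sprung steel leaves on a pin, astride the bin's rim, jaws down, at either end. Body: its -x leaf; origin midway between the lips' lower edges as parked, axes as the bin's. Pin at z 38 mm (coil's underside 33). Each handle ends in a roll 8 mm thick, 34 mm long (y), centre x -27.5 or 27.5, z 76 mm: squeeze the rolls together to open.
- clip_grip (a point): Point midway between the handle rolls of the parked clip, 78 mm above its origin, 124 mm above the table. The rolls are 63 mm over both as parked; squeezed to 34 mm overall they have risen 7 mm away from the pin, the mouth is 30 mm wide and the lips are 80 mm below the rolls' centres. It takes 5 N at first, 11 N wide open.
- clip_leaf (a joint): Angle between the clip's leaves, rad: 0 as parked (lips 4 mm apart); 0.4 mouth 19 mm, handles 45 mm overall; 0.7 mouth 30 mm, handles 34 mm; 0.8 end of travel, mouth 34 mm, handles 30 mm. The spring closes it.
- clip_jaw_a (a point): Lower inner edge of the lip of the clip's -x leaf, mid-width.
- clip_jaw_b (a point): Lower inner edge of the lip of the clip's +x leaf, mid-width.
- small_clip: Bystander: smaller clip of the same kind (30 mm wide, 48 mm tall) astride the same rim. Leave it.
- drum1: Bystander: card drum, 69 mm in diameter, 86 mm tall, standing on the robot's side of the work. Origin: centre of its underside.
- drum2: Bystander: a drum like the other, standing beyond the work.
- carrier: Bystander: packed card carrier with two drums in it, 81 x 160 x 130 mm tall, standing beyond the jig. Origin: centre of its underside.
Things that resemble listed ones, but are neither listed nor needed, are in the scene too. What is shaped like the clip but green is not meant. What is shaped like the bundle but pink is not meant.

How it is judged:
By the outcome, as a careful person would: the job done as asked, in the order asked, and still so for the second after the job is handed in, while the arm keeps its last pose, push and grip.
It also fails if it takes over 61 s, if anything falls off the work surface, if the arm or the gripper's body presses on something with over 40 N, if the wrist force passes 120 N, or if a joint passes its speed limit or range.

## Working session

There is one attempt and no reset: what is moved stays moved. The work goes in short steps, Python scripts to look and compute and a tool call to move; the robot and the scene stay as the last step left them, time stands still between calls to the robot, and variables do not carry over. Pictures are saved under pics/ and viewed, and the job is handed in when it is done.

Besides the shell and the picture viewer there is one more tool, called after ">>>" as name(argument=value, ...) on one line, values as JSON. arm_command: Moves the arm, as the interface text tells. Its arguments: {"type":"object","properties":{"motion":{"type":"array"},"newtons":{"type":"number"}},"required":["motion"]}

```bash
mkdir -p pics; ls; python3 - <<'E'
from workcell import bot, viewer
import cv2
print(bot.get_obs(), bot.grip_depth)
for n in ("scene","top","wrist"):
    c=viewer.calibration(n); print(n,c)
    cv2.imwrite(f"pics/{n}0.png",viewer.camera(n))
E
```

```text
pics
{'time': 0.0, 'q': array([6.31400638e+01, 5.00999061e+00, 1.00324655e+01, 9.51011159e+01,
       1.61741394e-03, 8.99998271e+01]), 'qd': array([-0.09413467, -0.00868813, -0.06403202,  0.04942954,  0.08974871,
        0.04281026]), 'joint_efforts': array([ 2.64500068e-04, -5.20389569e+01,  4.64802825e+01,  1.61802757e-02,
        1.24253742e-05, -2.45913600e-05]), 'ee_pos': array([0.24837388, 0.49043909, 0.23057592]), 'tcp_rot': array([-1.79921359e+02, -1.61764967e-03,  1.53140234e+02]), 'wrist_force': array([-0.54738538, -0.0178082 , -0.02848645]), 'torque': array([ 0.0235537 , -0.02192269,  0.02098068]), 'opening': 0.08562288735534775} 0.0187
scene {'fx': 615.8056413626026, 'fy': 615.8056413626026, 'cx': 331.7655549445539, 'cy': 231.237398767753, 'T': array([[ 5.88653615e-02,  8.24934907e-01, -5.62154133e-01,
         1.19975813e+00],
       [ 9.98265528e-01, -4.81384007e-02,  3.38914418e-02,
        -2.50723108e-02],
       [ 8.97032502e-04, -5.63174124e-01, -8.26337765e-01,
         1.04820390e+00],
       [ 0.00000000e+00,  0.00000000e+00,  0.00000000e+00,
         1.00000000e+00]])}
top {'fx': 554.6318332055996, 'fy': 554.6318332055996, 'cx': 308.2106843828723, 'cy': 242.01383271672728, 'T': array([[ 0.00777228, -0.99762831,  0.06839119,  0.48329508],
       [-0.99987632, -0.00681821,  0.01417251,  0.01005176],
       [-0.0136726 , -0.06849288, -0.99755791,  1.02831446],
       [ 0.        ,  0.        ,  0.        ,  1.        ]])}
wrist {'fx': 371.64829954431775, 'fy': 371.64829954431775, 'cx': 315.4143059540414, 'cy': 237.77299925269725, 'T': array([[ 4.52457386e-01,  8.46588236e-01,  2.80304606e-01,
         1.76018859e-01],
       [ 8.91785775e-01, -4.29290319e-01, -1.42926394e-01,
         5.28000405e-01],
       [-6.67749578e-04,  3.14639763e-01, -9.49210922e-01,
         3.72744652e-01],
       [ 0.00000000e+00,  0.00000000e+00,  0.00000000e+00,
         1.00000000e+00]])}
```

View pics/scene0.png

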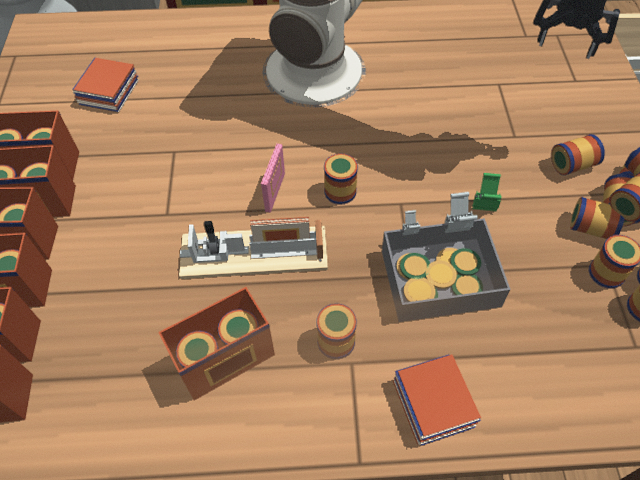

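View pics/top0.png

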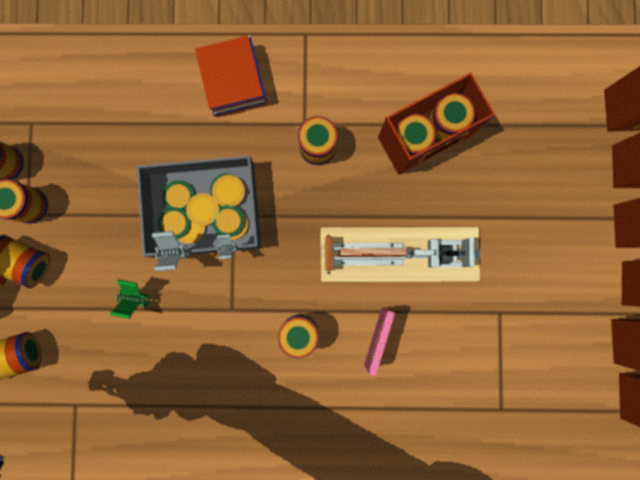

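View pics/wrist0.png

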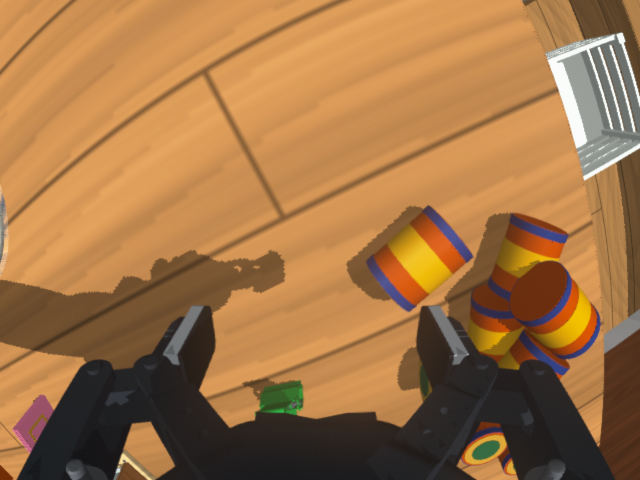

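The scene picture shows the jig at (180-327, 220-275), with the fence and black lever at about (210,240) and the end stop at (320,240). The clips sit on the bin rim: the larger at (459,210), the smaller at (410,220). The green look-alike is at (488,192) and the pink one at (273,180). Next I'll crop and measure.

```bash
cat > h.py <<'E'
import numpy as np, cv2
from scipy.spatial.transform import Rotation as R
from workcell import bot, viewer
def ray(c,u,v):
    T=c["T"]; d=T[:3,:3]@np.array([(u-c["cx"])/c["fx"],(v-c["cy"])/c["fy"],1.]); return T[:3,3],d/np.linalg.norm(d)
def onz(c,u,v,z):
    o,d=ray(c,u,v); return o+d*(z-o[2])/d[2]
def proj(c,p):
    T=c["T"]; q=T[:3,:3].T@(np.asarray(p)-T[:3,3]); return np.array([c["fx"]*q[0]/q[2]+c["cx"],c["fy"]*q[1]/q[2]+c["cy"]])
def tri(c1,p1,c2,p2):
    o1,d1=ray(c1,*p1);o2,d2=ray(c2,*p2)
    s=np.linalg.lstsq(np.c_[d1,-d2],o2-o1,rcond=None)[0]
    a=o1+d1*s[0];b=o2+d2*s[1]; return (a+b)/2,np.linalg.norm(a-b)
def projw(c,p):
    T=c["T"]; q=T[:3,:3].T@(np.asarray(p)-T[:3,3]); th=np.arccos(q[2]/np.linalg.norm(q)); n=np.hypot(q[0],q[1])
    return np.array([c["fx"]*th*q[0]/n+c["cx"],c["fy"]*th*q[1]/n+c["cy"]])
def crop(img,x0,y0,x1,y1,s,name):
    k=cv2.resize(img[y0:y1,x0:x1],None,fx=s,fy=s,interpolation=cv2.INTER_CUBIC); cv2.imwrite(name,k)
E
python3 - <<'E'
from h import *
t=cv2.imread("pics/top0.png"); s=cv2.imread("pics/scene0.png")
crop(t,310,215,490,295,4.4,"pics/tj.png"); crop(s,170,180,340,290,4.6,"pics/sj.png")
crop(t,130,145,270,275,4.5,"pics/tb.png"); crop(s,375,165,515,325,3.7,"pics/sb.png")
c=viewer.calibration("top")
# yellow-ish wood base mask
hsv=cv2.cvtColor(t,cv2.COLOR_BGR2HSV)
m=cv2.inRange(t,(130,190,215),(215,250,255)); 
m[:, :300]=0; m[:200]=0;m[300:]=0
m=cv2.morphologyEx(m,cv2.MORPH_CLOSE,np.ones((25,25)))
cs,_=cv2.findContours(m,cv2.RETR_EXTERNAL,cv2.CHAIN_APPROX_NONE); k=max(cs,key=cv2.contourArea)
r=cv2.minAreaRect(k);b=cv2.boxPoints(r);print(r,b)
P=np.array([onz(c,*p,.012) for p in b]);print(P.round(4))
for i in range(4):
  d=P[(i+1)%4]-P[i];print(np.linalg.norm(d),np.degrees(np.arctan2(d[1],d[0])))
E
```

```text
((399.5, 254.0), (52.0, 157.0), 90.0) [[321. 228.]
 [478. 228.]
 [478. 280.]
 [321. 280.]]
[[ 0.579   0.0012  0.012 ]
 [ 0.5808 -0.2865  0.012 ]
 [ 0.4858 -0.2852  0.012 ]
 [ 0.4835  0.0006  0.012 ]]
0.2876211673787912 -89.62834393859845
0.09508226572290807 179.24895020166537
0.28578632774683366 90.44523119822394
0.09543100270599139 0.35488459088740665
```

View pics/tj.png

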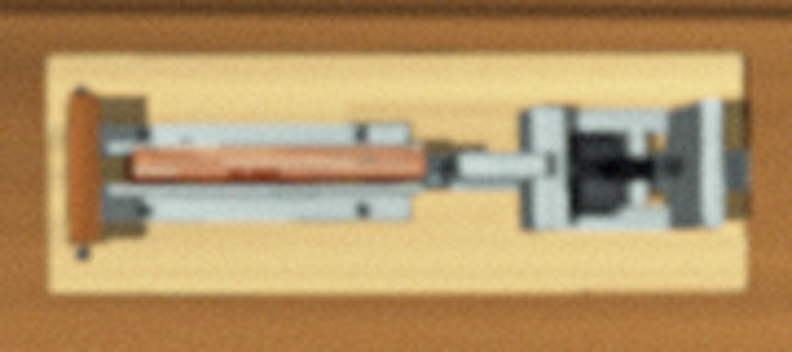

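View pics/sj.png

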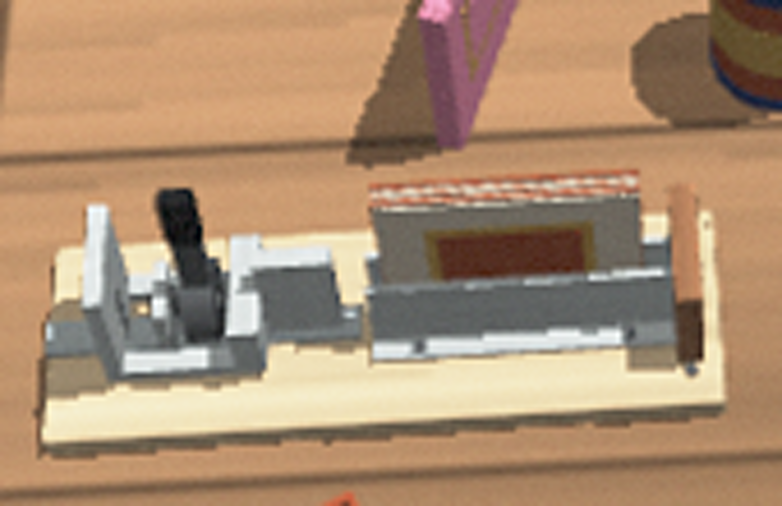

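View pics/tb.png

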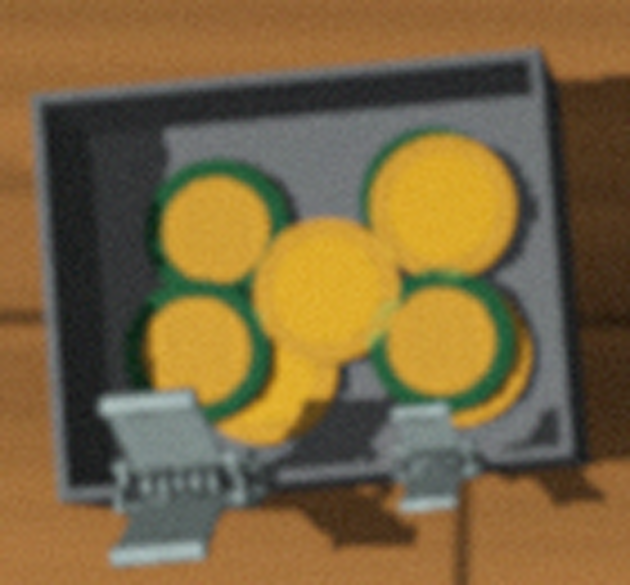

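View pics/sb.png

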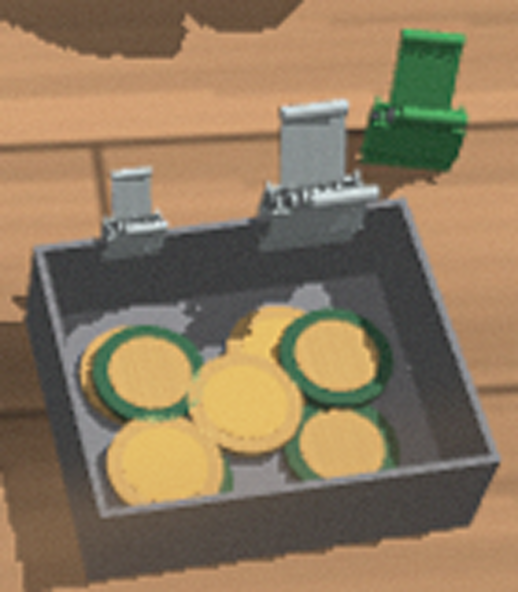

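Candidates for the clip, in top-view pixels: large grey at (165,250), small grey at (225,247), green at (130,298). The large grey one at the +y end fits, since it is the bigger of the two on the rim, and the crops confirm it. Now I'll work out the poses.

```bash
cat > m.py <<'E'
from h import *
ct=viewer.calibration("top"); cs=viewer.calibration("scene")
f=lambda p,s,o:(np.array(p,float)+.5)/s-.5+np.array(o)
tj=lambda *p:f(p,4.4,(310,215)); sj=lambda *p:f(p,4.6,(170,180)); tb=lambda *p:f(p,4.5,(130,145)); sb=lambda *p:f(p,3.7,(375,165))
a=lambda d:np.degrees(np.arctan2(d[1],d[0]))
E
python3 - <<'E'
from m import *
LT,RT,LB,RB=[onz(ct,*tj(*p),.012) for p in ((46,54),(744,53),(47,292),(746,290))]
print("jig",LT,RT,LB,RB,"len",np.linalg.norm(LT-RT),np.linalg.norm(LB-RB),np.linalg.norm(LT-LB), np.linalg.norm(RT-RB))
y=(LT+LB-RT-RB)/2;ya=a(y)-90;yh=y/np.linalg.norm(y);c=(LT+LB+RT+RB)/4;org=c+yh*.07;print("yaw",ya,"org",org)
# scene base corners: bottom-left front bottom edge top z=.012
for p in ((42,442),(722,405),(710,210),(55,250)): print("scene base",onz(cs,*sj(*p),.012))
# bundle top, edges
b=[onz(ct,*tj(*p),.107) for p in ((132,148),(427,147),(132,181),(427,181))]
print("bundle",[q.round(4) for q in b], "mid",np.mean(b,0))
b=[onz(cs,*sj(*p),.107) for p in ((371,187),(638,172),(373,207),(638,190))]
print("bundle scene",[q.round(4) for q in b], "mid",np.mean(b,0))
print("plate rear top", onz(ct,*tj(722,100),.077),onz(ct,*tj(724,228),.077))
print("plate rear sc", onz(cs,*sj(97,205),.077),onz(cs,*sj(84,206),.077))
print("stop face",onz(ct,*tj(98,97),.062),onz(ct,*tj(98,243),.062))
print("lever tip?",tri(ct,tj(600,168),cs,sj(177,195)))
B=[onz(ct,*tb(*p),.07) for p in ((35,97),(541,50),(580,462),(62,503))]
print("bin",[q.round(4) for q in B],[ (np.linalg.norm(B[i]-B[i-1]).round(4),a(B[i]-B[i-1]).round(2)) for i in range(4)])
Y=(B[0]+B[3]-B[1]-B[2]); print("bin yaw",a(Y)-90, "c",np.mean(B,0))
ri=[onz(ct,*tb(*p),.124) for p in ((100,404),(195,395))];ro=[onz(ct,*tb(*p),.124) for p in ((113,555),(205,548))]
print("rolls",ri,ro,"mid",np.mean(ri+ro,0), a(ri[0]-ri[1])-90,a(ro[0]-ro[1])-90)
E
```

```text
jig [0.58101757 0.00289058 0.012     ] [ 0.58331324 -0.28776946  0.012     ] [0.48175049 0.00184903 0.012     ] [ 0.48482983 -0.28729397  0.012     ] len 0.2906691038842108 0.28915938808324093 0.09927254548838346 0.09848455621785913
yaw 0.5311398787656572 org [ 0.53207888 -0.07258396  0.012     ]
scene base [ 0.58174685 -0.28513418  0.012     ]
scene base [0.58034867 0.00218707 0.012     ]
scene base [0.47910058 0.0023192  0.012     ]
scene base [ 0.48374067 -0.28730537  0.012     ]
bundle [array([ 0.5364, -0.0292,  0.107 ]), array([ 0.5376, -0.1404,  0.107 ]), array([ 0.5239, -0.0292,  0.107 ]), array([ 0.5247, -0.1403,  0.107 ])] mid [ 0.53067266 -0.08475787  0.107     ]
bundle scene [array([ 0.5257, -0.1373,  0.107 ]), array([ 0.5246, -0.0286,  0.107 ]), array([ 0.5357, -0.1364,  0.107 ]), array([ 0.5336, -0.0289,  0.107 ])] mid [ 0.52990811 -0.0827973   0.107     ]
plate rear top [ 0.55847916 -0.25994765  0.077     ] [ 0.50866771 -0.26009373  0.077     ]
plate rear sc [ 0.50683751 -0.25510687  0.077     ] [ 0.50703388 -0.26049425  0.077     ]
stop face [ 0.55920157 -0.01750311  0.062     ] [ 0.50130755 -0.01778392  0.062     ]
lever tip? (array([ 0.52971436, -0.2095791 ,  0.11189557]), np.float64(0.01049200303565115))
bin [array([0.6804, 0.3247, 0.07  ]), array([0.6999, 0.1272, 0.07  ]), array([0.5393, 0.1098, 0.07  ]), array([0.522 , 0.3096, 0.07  ])] [(np.float64(0.1591), np.float64(5.43)), (np.float64(0.1984), np.float64(-84.36)), (np.float64(0.1616), np.float64(-173.8)), (np.float64(0.2006), np.float64(94.93))]
bin yaw 5.282882870703787 c [0.61041873 0.21781899 0.07      ]
rolls [array([0.55609027, 0.27984402, 0.124     ]), array([0.55961567, 0.24513379, 0.124     ])] [array([0.50107188, 0.27360524, 0.124     ]), array([0.50386327, 0.24011946, 0.124     ])] mid [0.53016027 0.25967563 0.124     ] 5.799452775355945 4.7651845905092785
```

```bash
cat > p.py <<'E'
from h import *
JO=np.array([.5315,-.0725]);JY=0.55
def J(x,y,z):
    a=np.radians(JY); return np.array([JO[0]+x*np.cos(a)-y*np.sin(a),JO[1]+x*np.sin(a)+y*np.cos(a),z])
def plan(target,yaw,n,g,start=None):
    o=bot.get_obs(); 
    p,y=(o["ee_pos"],o["tcp_rot"][2]) if start is None else start
    print("pose",p.round(4),o["tcp_rot"].round(2),"t",o["time"],"F",o["wrist_force"].round(1),"open",round(o["opening"],4))
    p=np.array(p);rows=[]
    dy=(yaw-y+180)%360-180; 
    for i in range(n):
        d=(np.array(target)-p)/(n-i); k=np.radians(y); l=np.array([d[0]*np.cos(k)+d[1]*np.sin(k),d[0]*np.sin(k)-d[1]*np.cos(k),-d[2]])
        l=(l/.06).round(2); tz=round(-((yaw-y+180)%360-180)/(n-i)/6,2)
        rows.append([g,[float(v) for v in l],[0,0,tz]])
        l=l*.06; p=p+np.array([l[0]*np.cos(k)+l[1]*np.sin(k),l[0]*np.sin(k)-l[1]*np.cos(k),-l[2]]); y-=tz*6
    print(str(rows).replace(" ","")); print("end",p.round(4),round(y,2)); return p,y
E
python3 - <<'E'
from p import *
s=plan(J(0,-.228,.20),90.55,15,0)
E
```

```text
pose [0.2484 0.4905 0.2307] [-179.94   -0.    153.14] t 0.15 F [-0.3  0.2 -1. ] open 0.0854
[[0,[-0.68,-0.64,0.03],[0,0,np.float64(0.7)]],[0,[-0.72,-0.59,0.03],[0,0,np.float64(0.7)]],[0,[-0.77,-0.53,0.03],[0,0,np.float64(0.69)]],[0,[-0.8,-0.48,0.04],[0,0,np.float64(0.7)]],[0,[-0.84,-0.42,0.03],[0,0,np.float64(0.69)]],[0,[-0.86,-0.36,0.04],[0,0,np.float64(0.7)]],[0,[-0.89,-0.29,0.03],[0,0,np.float64(0.69)]],[0,[-0.91,-0.23,0.04],[0,0,np.float64(0.7)]],[0,[-0.92,-0.16,0.03],[0,0,np.float64(0.69)]],[0,[-0.93,-0.09,0.04],[0,0,np.float64(0.7)]],[0,[-0.93,-0.03,0.03],[0,0,np.float64(0.69)]],[0,[-0.93,0.04,0.04],[0,0,np.float64(0.7)]],[0,[-0.93,0.11,0.03],[0,0,np.float64(0.69)]],[0,[-0.92,0.18,0.04],[0,0,np.float64(0.7)]],[0,[-0.9,0.25,0.03],[0,0,np.float64(0.69)]]]
end [ 0.5338 -0.3006  0.2001] 90.56
```

>>> arm_command(motion=[[0,[-0.68,-0.64,0],[0,0,0.7]],[0,[-0.72,-0.59,0],[0,0,0.7]],[0,[-0.77,-0.53,0],[0,0,0.7]],[0,[-0.8,-0.48,0],[0,0,0.7]],[0,[-0.84,-0.42,0],[0,0,0.7]],[0,[-0.86,-0.36,0],[0,0,0.7]],[0,[-0.89,-0.29,0],[0,0,0.7]],[0,[-0.91,-0.23,0],[0,0,0.7]],[0,[-0.92,-0.16,0],[0,0,0.7]],[0,[-0.93,-0.09,0],[0,0,0.7]],[0,[-0.93,-0.03,0],[0,0,0.7]],[0,[-0.93,0.04,0],[0,0,0.7]]], newtons=40)

```text
time: 1.65
ee_pos: [0.4751, -0.1445, 0.2312]
tcp_rot: [180.0, -0.0, 102.6]
wrist_force: [0.8, 0.4, 0.2]
opening: -0.0001
```

```bash
python3 - <<'E'
from p import *
s=plan(J(0,-.228,.20),90.55,4,0)
E
```

```text
pose [ 0.4751 -0.1445  0.2312] [179.99  -0.   102.58] t 1.65 F [0.8 0.4 0.2] open -0.0001
[[0,[-0.69,0.1,0.13],[0,0,np.float64(0.5)]],[0,[-0.68,0.13,0.13],[0,0,np.float64(0.5)]],[0,[-0.67,0.17,0.13],[0,0,np.float64(0.5)]],[0,[-0.67,0.2,0.13],[0,0,np.float64(0.51)]]]
end [ 0.5337 -0.3007  0.2   ] 90.52
```

>>> arm_command(motion=[[0,[-0.69,0.1,0.13],[0,0,0.5]],[0,[-0.68,0.13,0.13],[0,0,0.5]],[0,[-0.67,0.17,0.13],[0,0,0.5]],[0,[-0.67,0.2,0.13],[0,0,0.5]],[0,[0,0,0],[0,0,0]]])

```text
time: 2.28
ee_pos: [0.5338, -0.3006, 0.1977]
tcp_rot: [-179.8, -0.1, 90.6]
wrist_force: [-0.2, 0.6, 0.3]
opening: 0.0002
```

```bash
python3 - <<'E'
from p import *
s=plan(J(0,-.223,.058),90.55,4,0)
t=viewer.camera("top");s=viewer.camera("scene")
crop(t,300,200,500,300,4,"pics/t1.png");crop(s,150,120,350,270,4,"pics/s1.png")
E
```

```text
pose [ 0.5338 -0.3006  0.1977] [-1.7984e+02 -7.0000e-02  9.0570e+01] t 2.275 F [-0.2  0.6  0.3] open 0.0002
[[0,[0.02,-0.0,0.58],[0,0,np.float64(0.0)]],[0,[0.02,-0.0,0.58],[0,0,np.float64(0.0)]],[0,[0.02,-0.0,0.58],[0,0,np.float64(0.0)]],[0,[0.02,-0.0,0.59],[0,0,np.float64(0.0)]]]
end [ 0.5337 -0.2958  0.0579] 90.57
```

View pics/s1.png

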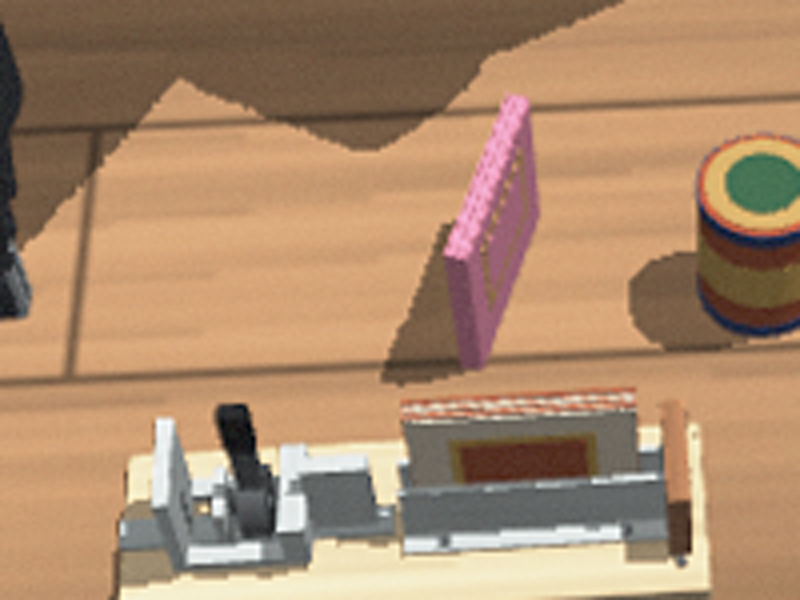

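>>> arm_command(motion=[[0,[0,0,0.58],[0,0,0]],[0,[0,0,0.58],[0,0,0]],[0,[0,0,0.58],[0,0,0]],[0,[0,0,0.58],[0,0,0]],[0,[0.2,0,0],[0,0,0]],[0,[0.2,0,0],[0,0,0]],[0,[0,0,0],[0,0,0]]])

```text
time: 3.25
ee_pos: [0.5346, -0.2736, 0.0632]
tcp_rot: [179.8, 0.1, 90.8]
wrist_force: [0.6, -0.2, -0.4]
opening: 0.0001
```

```bash
python3 - <<'E'
from p import *
s=plan(J(0,-.166,.058),90.55,4,0)
s=viewer.camera("scene")
crop(s,150,120,350,270,4,"pics/s2.png")
E
```

```text
pose [ 0.5346 -0.2736  0.0632] [1.7984e+02 7.0000e-02 9.0840e+01] t 3.25 F [ 0.6 -0.2 -0.4] open 0.0001
[[0,[0.15,-0.0,0.02],[0,0,np.float64(0.01)]],[0,[0.15,-0.01,0.02],[0,0,np.float64(0.01)]],[0,[0.14,-0.0,0.02],[0,0,np.float64(0.01)]],[0,[0.15,-0.01,0.03],[0,0,np.float64(0.02)]]]
end [ 0.533  -0.2382  0.0578] 90.54
```

View pics/s2.png

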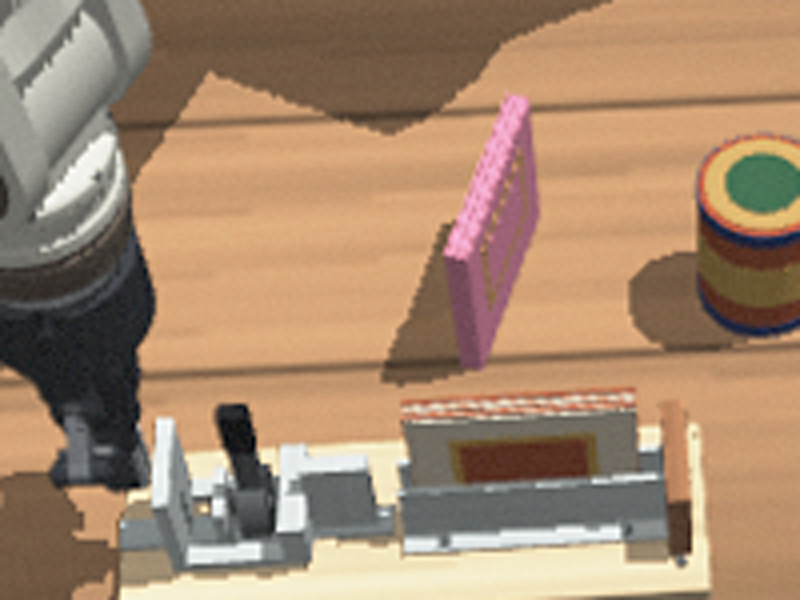

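Fingers stand just behind the plate (plate at (165,480), tip at (120,480)). Now I'll push.

>>> arm_command(motion=[[0,[0.06,0,0.08],[0,0,0]],[0,[0.07,0,0],[0,0,0]],[0,[0.07,0,0],[0,0,0]],[0,[0.07,0,0],[0,0,0]],[0,[0.07,0,0],[0,0,0]],[0,[0.06,0,0],[0,0,0]],[0,[0,0,0],[0,0,0]]])

```text
time: 4.18
ee_pos: [0.5331, -0.25, 0.0561]
tcp_rot: [-180.0, -0.0, 90.8]
wrist_force: [0.6, 0.6, 0.4]
opening: -0.0002
```

```bash
python3 - <<'E'
from p import *
s=plan(J(0,-.166,.058),90.55,4,0)
s=viewer.camera("scene")
crop(s,150,120,350,270,4,"pics/s3.png")
E
```

```text
pose [ 0.5331 -0.25    0.0561] [-1.7998e+02 -3.0000e-02  9.0770e+01] t 4.175 F [0.6 0.6 0.4] open -0.0002
[[0,[0.05,0.0,-0.01],[0,0,np.float64(0.01)]],[0,[0.05,0.0,-0.01],[0,0,np.float64(0.01)]],[0,[0.05,0.0,-0.01],[0,0,np.float64(0.01)]],[0,[0.04,0.0,-0.0],[0,0,np.float64(0.01)]]]
end [ 0.533  -0.2386  0.0579] 90.53
```

View pics/s3.png

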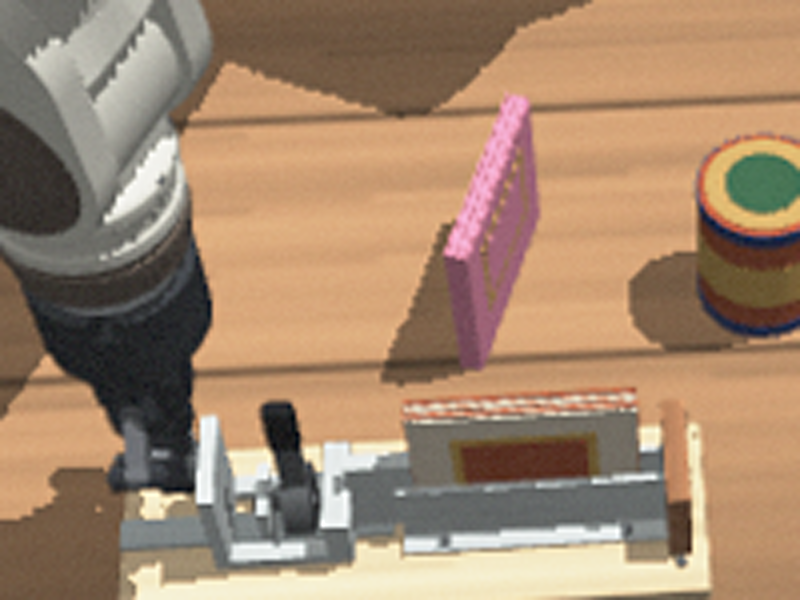

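The fence moved (plate now at x 208 px) and the bundle's left edge is just being reached. I'll go on with small steps.

>>> arm_command(motion=[[0,[0.05,0,0],[0,0,0]],[0,[0.05,0,0],[0,0,0]],[0,[0.04,0,0],[0,0,0]],[0,[0.02,0,0],[0,0,0]],[0,[0.02,0,0],[0,0,0]],[0,[0,0,0],[0,0,0]]])

```text
time: 4.97
ee_pos: [0.5331, -0.2396, 0.0561]
tcp_rot: [-180.0, -0.0, 90.7]
wrist_force: [-1.6, -2.0, -0.7]
opening: 0.0001
```

```bash
python3 - <<'E'
from p import *
s=plan(J(0,-.166,.058),90.55,4,0)
s=viewer.camera("scene")
crop(s,150,120,350,270,4,"pics/s4.png")
E
```

```text
pose [ 0.5331 -0.2396  0.0561] [-1.7999e+02 -2.0000e-02  9.0750e+01] t 4.975 F [-1.6 -2.  -0.7] open 0.0001
[[0,[0.0,0.0,-0.01],[0,0,np.float64(0.01)]],[0,[0.01,0.0,-0.01],[0,0,np.float64(0.01)]],[0,[0.0,0.0,-0.01],[0,0,np.float64(0.01)]],[0,[0.01,0.0,-0.0],[0,0,np.float64(0.0)]]]
end [ 0.5331 -0.2384  0.0579] 90.57
```

View pics/s4.png

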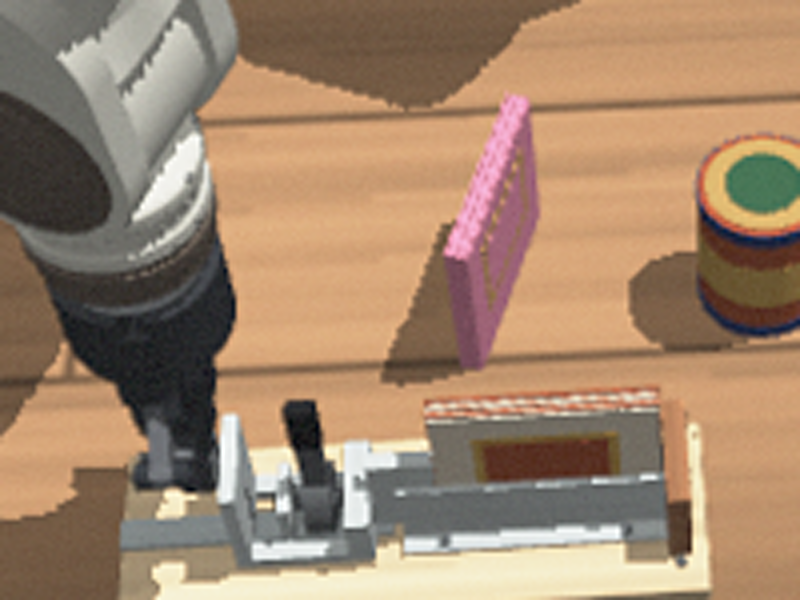

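The bundle has moved right (edge at 660 px) and almost reaches the stop. Next come small 1.2 mm steps until the force rises.

>>> arm_command(motion=[[0,[0.02,0,0],[0,0,0]],[0,[0,0,0],[0,0,0]]])

```text
time: 5.28
ee_pos: [0.5332, -0.2386, 0.0561]
tcp_rot: [180.0, 0.0, 90.7]
wrist_force: [-1.2, -1.7, -0.7]
opening: -0.0002
```

>>> arm_command(motion=[[0,[0.02,0,0],[0,0,0]],[0,[0,0,0],[0,0,0]]])

```text
time: 5.52
ee_pos: [0.5332, -0.2386, 0.0561]
tcp_rot: [180.0, 0.1, 90.7]
wrist_force: [-0.7, -9.8, -2.1]
opening: -0.0
```

>>> arm_command(motion=[[0,[0.02,0,0],[0,0,0]],[0,[0,0,0],[0,0,0]]])

```text
time: 5.78
ee_pos: [0.5331, -0.2385, 0.0562]
tcp_rot: [180.0, 0.3, 90.6]
wrist_force: [-1.7, -14.8, -2.9]
opening: 0.0001
```

```bash
python3 - <<'E'
from p import *
print(bot.get_obs()["wrist_force"],bot.get_obs()["ee_pos"])
s=viewer.camera("scene");t=viewer.camera("top")
crop(s,190,200,350,290,5,"pics/s5.png");crop(t,310,215,490,295,4.4,"pics/t5.png")
E
```

```text
[ -1.67511269 -14.77249485  -2.92736159] [ 0.53314915 -0.23854131  0.05615864]
```

View pics/s5.png

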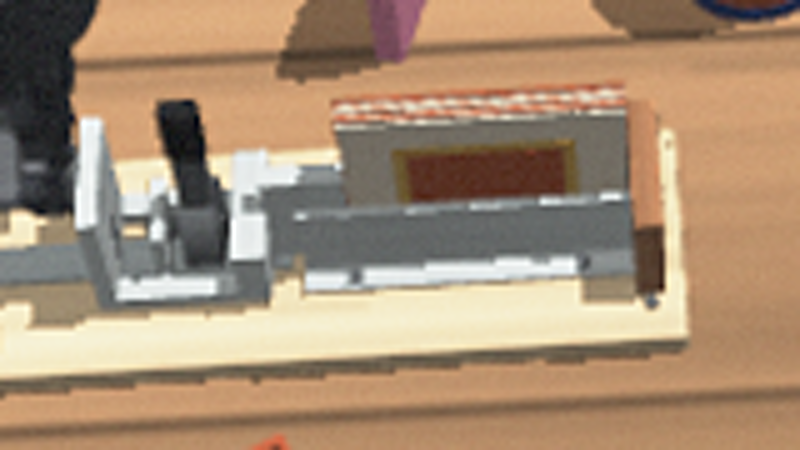

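View pics/t5.png

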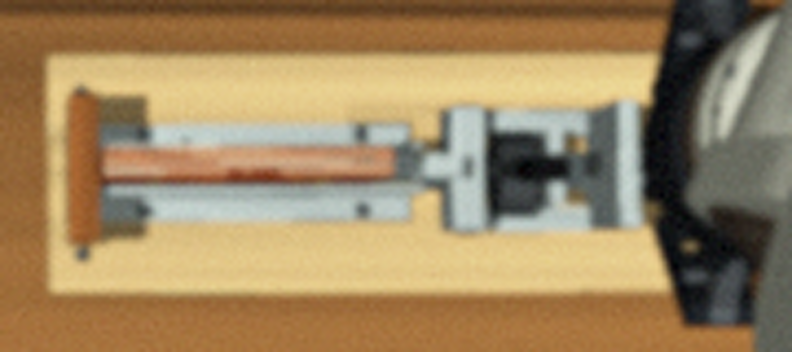

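Bundle is flush against the stop, fence plate at 630 px, force 15 N. I'll back off, lift, and go to the +x side of the lever.

>>> arm_command(motion=[[0,[-0.3,0,0],[0,0,0]],[0,[-0.2,0,-0.2],[0,0,0]],[0,[0,0,-0.7],[0,0,0]],[0,[0,0,-0.8],[0,0,0]],[0,[0,0.2,-0.7],[0,0,0]],[0,[0.3,0.3,0],[0,0,0]],[0,[0.4,0.2,0],[0,0,0]],[0,[0.3,0,0],[0,0,0]],[0,[0,0,0],[0,0,0]]])

```text
time: 7.0
ee_pos: [0.5745, -0.2047, 0.2006]
tcp_rot: [180.0, -0.0, 90.8]
wrist_force: [-0.4, -0.3, 0.1]
opening: -0.0
```

```bash
python3 - <<'E'
from p import *
plan(J(.04,-.113,.1),90.55,4,0)
E
```

```text
pose [ 0.5745 -0.2047  0.2006] [ 1.7999e+02 -1.0000e-02  9.0830e+01] t 7.0 F [-0.4 -0.3  0.1] open -0.0
[[0,[0.08,-0.01,0.42],[0,0,np.float64(0.01)]],[0,[0.08,-0.01,0.42],[0,0,np.float64(0.01)]],[0,[0.08,-0.0,0.42],[0,0,np.float64(0.01)]],[0,[0.09,-0.01,0.42],[0,0,np.float64(0.02)]]]
end [ 0.5725 -0.185   0.0998] 90.53
```

>>> arm_command(motion=[[0,[0.16,0,0.3],[0,0,0]],[0,[0.16,0,0.5],[0,0,0]],[0,[0,0,0.5],[0,0,0]],[0,[0,0,0.4],[0,0,0]],[0,[0,0,0],[0,0,0]]])

```text
time: 7.62
ee_pos: [0.573, -0.1868, 0.0965]
tcp_rot: [-179.8, -0.1, 90.7]
wrist_force: [-1.0, 0.0, 0.6]
opening: -0.0003
```

```bash
python3 - <<'E'
from p import *
plan(J(.04,-.113,.1),90.55,4,0)
s=viewer.camera("scene")
crop(s,150,130,350,280,4,"pics/s6.png")
E
```

```text
pose [ 0.573  -0.1868  0.0965] [-1.7982e+02 -6.0000e-02  9.0700e+01] t 7.625 F [-1.   0.   0.6] open -0.0003
[[0,[0.01,-0.0,-0.01],[0,0,np.float64(0.01)]],[0,[0.01,-0.0,-0.02],[0,0,np.float64(0.01)]],[0,[0.0,-0.0,-0.01],[0,0,np.float64(0.0)]],[0,[0.01,-0.01,-0.02],[0,0,np.float64(0.01)]]]
end [ 0.5724 -0.185   0.1001] 90.52
```

View pics/s6.png

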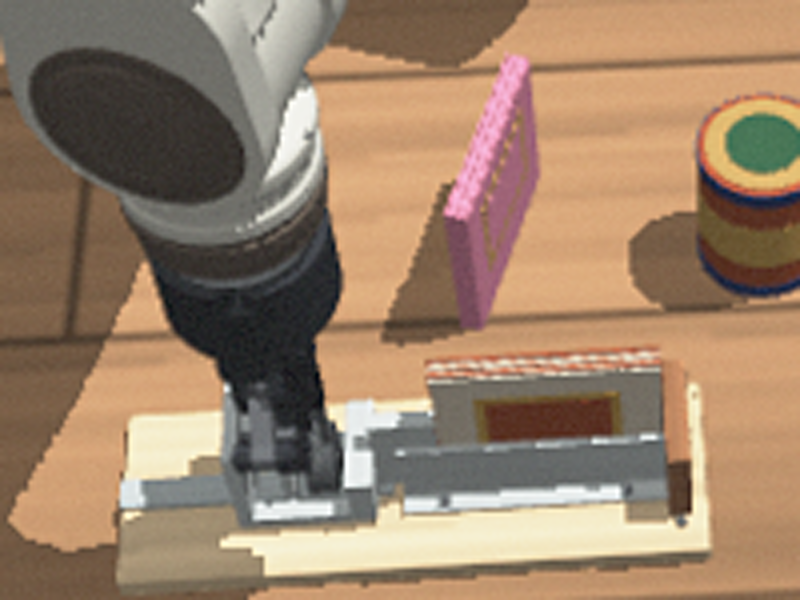

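>>> arm_command(motion=[[0,[0.03,-0.33,-0.03],[0,0,0]],[0,[0,-0.22,0],[0,0,0]],[0,[0,-0.21,0.03],[0,0,0]],[0,[0,-0.2,0.08],[0,0,0]],[0,[0,-0.18,0.14],[0,0,0]],[0,[0,-0.2,0.24],[0,0,0]],[0,[0,-0.1,0.2],[0,0,0]],[0,[0,0,0],[0,0,0]]])

```text
time: 8.68
ee_pos: [0.4872, -0.1856, 0.0575]
tcp_rot: [-179.9, -0.0, 90.7]
wrist_force: [-0.0, 1.2, 0.7]
opening: 0.0003
```

>>> arm_command(motion=[[0,[0,-0.05,0.1],[0,0,0]],[0,[0,0,0.1],[0,0,0]],[0,[0,0,0],[0,0,0]]])

```text
time: 9.05
ee_pos: [0.4849, -0.1857, 0.0459]
tcp_rot: [-180.0, -0.0, 90.7]
wrist_force: [-0.3, 0.3, -0.3]
opening: -0.0001
```

```bash
python3 - <<'E'
from p import *
plan(J(-.0505,-.113,.042),90.55,2,0)
s=viewer.camera("scene")
crop(s,150,130,350,280,4,"pics/s7.png")
E
```

```text
pose [ 0.4849 -0.1857  0.0459] [-1.7996e+02 -1.0000e-02  9.0740e+01] t 9.05 F [-0.3  0.3 -0.3] open -0.0001
[[0,[-0.0,-0.02,0.03],[0,0,np.float64(0.02)]],[0,[-0.0,-0.03,0.03],[0,0,np.float64(0.01)]]]
end [ 0.4819 -0.1857  0.0423] 90.56
```

View pics/s7.png

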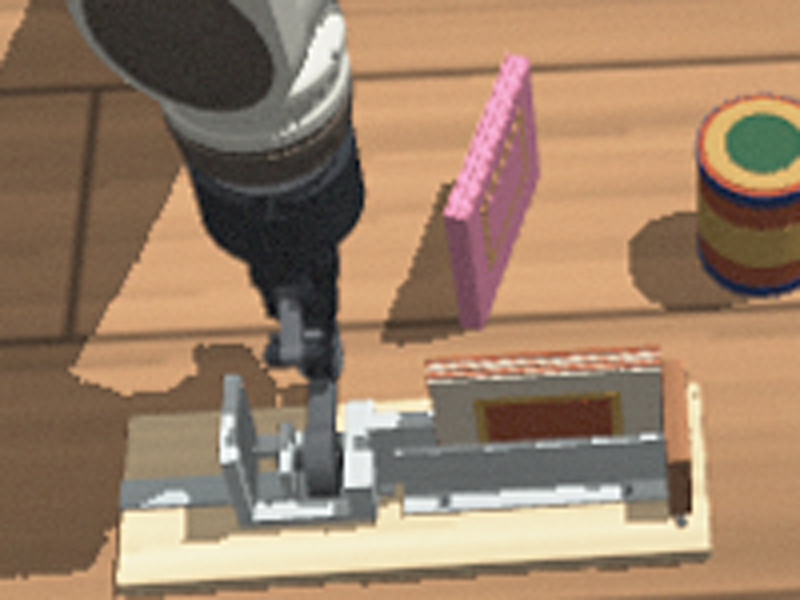

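>>> arm_command(motion=[[0,[0,0,0.06],[0,0,0]],[0,[0,0,0],[0,0,0]]])

```text
time: 9.35
ee_pos: [0.4853, -0.1858, 0.0441]
tcp_rot: [180.0, 0.0, 90.7]
wrist_force: [-3.9, 1.3, 10.8]
opening: -0.0004
```

>>> arm_command(motion=[[0,[0,0,0.04],[0,0,0]],[0,[0,0,0],[0,0,0]]])

```text
time: 9.6
ee_pos: [0.4853, -0.186, 0.0435]
tcp_rot: [179.9, 0.1, 90.7]
wrist_force: [-11.3, 2.4, 26.6]
opening: -0.0001
```

>>> arm_command(motion=[[0,[0,0,-0.2],[0,0,0]],[0,[0,0,-0.8],[0,0,0]],[0,[0,0,-0.9],[0,0,0]],[0.5,[0.5,0,-0.8],[0,0,0]],[0.8,[0.9,0,0],[0,0,0]],[1,[0.9,0,0],[0,0,0]],[1,[0.9,0,0],[0,0,0]],[1,[0.9,0,0],[0,0,0]],[1,[0.9,0,0],[0,0,0]]])

```text
time: 10.72
ee_pos: [0.481, 0.116, 0.2025]
tcp_rot: [180.0, -0.0, 90.7]
wrist_force: [0.8, 0.7, -0.5]
opening: 0.0857
```

```bash
python3 - <<'E'
from p import *
plan([.5293,.259,.2],95.3,4,1)
s=viewer.camera("scene");t=viewer.camera("top")
crop(s,190,200,350,290,5,"pics/s8.png");crop(t,310,215,490,295,4.4,"pics/t8.png")
E
```

```text
pose [0.481  0.116  0.2025] [ 1.7998e+02 -1.0000e-02  9.0740e+01] t 10.725 F [ 0.8  0.7 -0.5] open 0.0857
[[1,[0.59,0.21,0.01],[0,0,np.float64(-0.19)]],[1,[0.59,0.22,0.01],[0,0,np.float64(-0.19)]],[1,[0.59,0.23,0.01],[0,0,np.float64(-0.19)]],[1,[0.58,0.25,0.01],[0,0,np.float64(-0.19)]]]
end [0.5295 0.2593 0.2001] 95.3
```

View pics/s8.png

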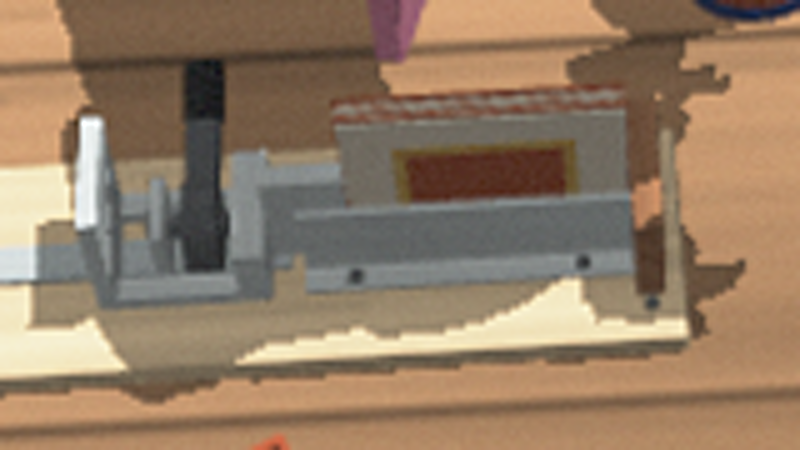

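View pics/t8.png

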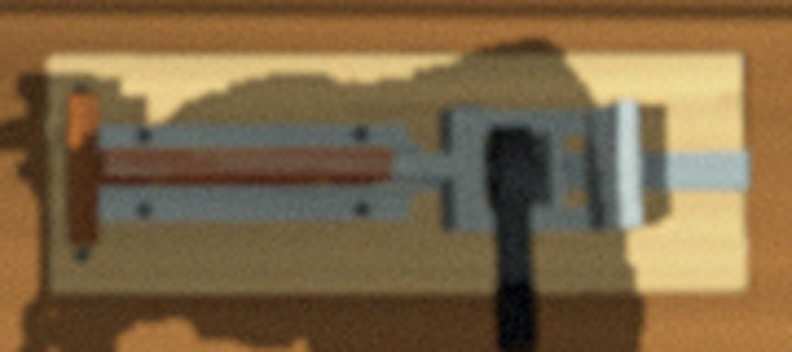

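Lever lies flat (black sleeve at (515,330) in the top crop) and the bundle is flush. Now I move above the clip.

>>> arm_command(motion=[[1,[0.59,0.21,0],[0,0,-0.19]],[1,[0.59,0.22,0],[0,0,-0.19]],[1,[0.59,0.23,0],[0,0,-0.19]],[1,[0.58,0.25,0],[0,0,-0.19]],[1,[0,0,0],[0,0,0]]])

```text
time: 11.45
ee_pos: [0.5301, 0.2589, 0.2013]
tcp_rot: [-179.9, 0.0, 95.4]
wrist_force: [1.3, -0.2, 0.1]
opening: 0.0852
```

```bash
python3 - <<'E'
from p import *
from m import sj,tj,cs,ct
print("lever tip", onz(cs,190+205/5,200+62/5,.041), onz(ct,*tj(515,350),.036), "bundle", onz(ct,*tj(100,166),.107),onz(ct,*tj(393,166),.107))
plan([.5293,.259,.105],95.3,4,1)
s=viewer.camera("scene");w=viewer.camera("wrist");t=viewer.camera("top")
c=viewer.calibration("wrist")
crop(s,390,130,540,270,4.2,"pics/s9.png");cv2.imwrite("pics/w9.png",w)
crop(t,130,145,270,275,4.5,"pics/t9.png")
o=np.array([.5293,.259]);a=np.radians(5.3)
for sx in(-1,1):
  for sy in(-1,1):
    x,y=sx*.0315,sy*.017; p=[o[0]+x*np.cos(a)-y*np.sin(a),o[1]+x*np.sin(a)+y*np.cos(a),.122]; print(sx,sy,projw(c,p))
E
```

```text
lever tip [ 0.45670395 -0.18436193  0.041     ] [ 0.45989567 -0.18705198  0.036     ] bundle [ 0.52952894 -0.01710182  0.107     ] [ 0.53031194 -0.12754146  0.107     ]
pose [0.5301 0.2589 0.2013] [-1.7992e+02  2.0000e-02  9.5420e+01] t 11.45 F [ 1.3 -0.2  0.1] open 0.0852
[[1,[0.0,-0.0,0.4],[0,0,np.float64(0.0)]],[1,[0.0,-0.0,0.4],[0,0,np.float64(0.01)]],[1,[0.0,-0.01,0.4],[0,0,np.float64(0.0)]],[1,[0.0,-0.0,0.4],[0,0,np.float64(0.01)]]]
end [0.5295 0.2589 0.1053] 95.3
-1 -1 [267.59528079 270.82282303]
-1 1 [265.24463825 220.76401494]
1 -1 [363.78360143 270.69746067]
1 1 [366.02779266 220.63799904]
```

View pics/s9.png

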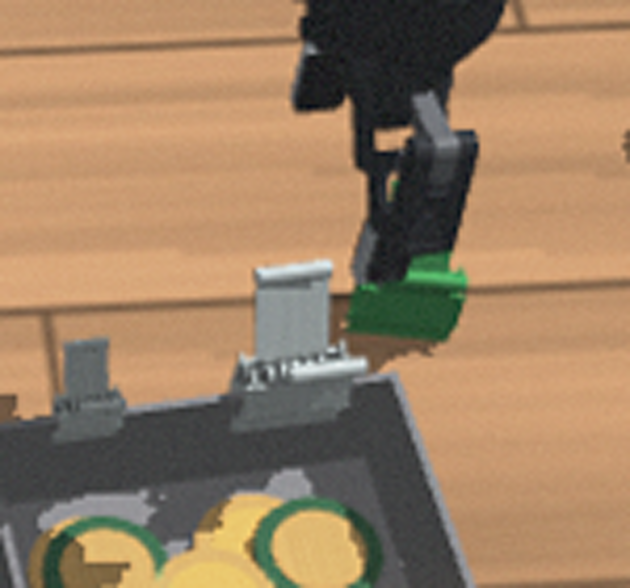

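View pics/w9.png

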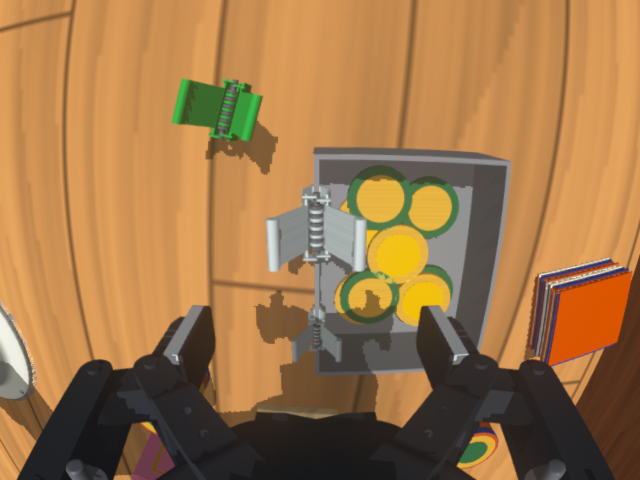

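The wrist picture shows the large clip's rolls at (267-367, 218-271), matching my prediction within 1 mm. The green clip at (220,108) and small clip at (317,335) are clear. I'll descend.

>>> arm_command(motion=[[1,[0,0,0.5],[0,0,0]],[1,[0,0,0.5],[0,0,0]],[1,[0,0,0.5],[0,0,0]],[1,[0,0,0.25],[0,0,0]],[1,[0,0,0],[0,0,0]],[0.8,[0,0,0],[0,0,0]],[0.8,[0,0,0],[0,0,0]]], newtons=40)

```text
time: 12.48
ee_pos: [0.5303, 0.2577, 0.0988]
tcp_rot: [179.9, -0.0, 95.3]
wrist_force: [0.0, -0.4, 0.4]
opening: 0.0687
```

```bash
python3 - <<'E'
from p import *
plan([.5295,.259,.096],95.3,4,1)
s=viewer.camera("scene");w=viewer.camera("wrist")
crop(s,390,130,540,270,4.2,"pics/s10.png");cv2.imwrite("pics/w10.png",w)
E
```

```text
pose [0.5303 0.2577 0.0988] [ 1.799e+02 -4.000e-02  9.529e+01] t 12.475 F [ 0.  -0.4  0.4] open 0.0687
[[1,[0.01,-0.0,0.01],[0,0,np.float64(-0.0)]],[1,[0.0,-0.0,0.01],[0,0,np.float64(-0.0)]],[1,[0.01,-0.01,0.01],[0,0,np.float64(-0.0)]],[1,[0.0,-0.0,0.02],[0,0,np.float64(-0.0)]]]
end [0.5296 0.2588 0.0958] 95.29
```

View pics/s10.png

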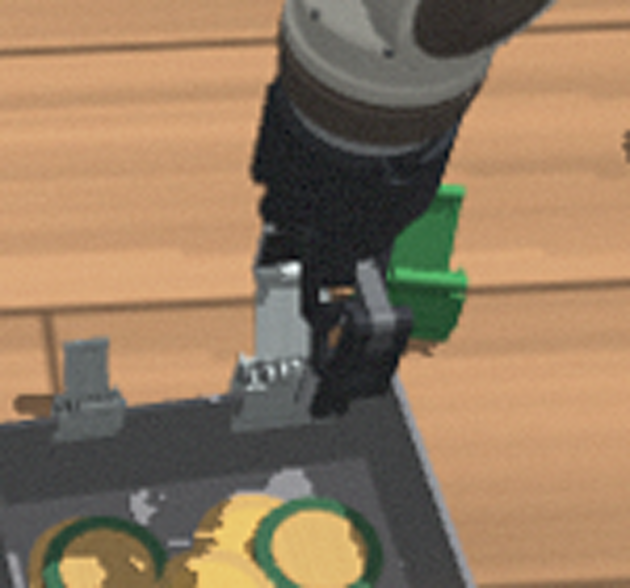

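View pics/w10.png

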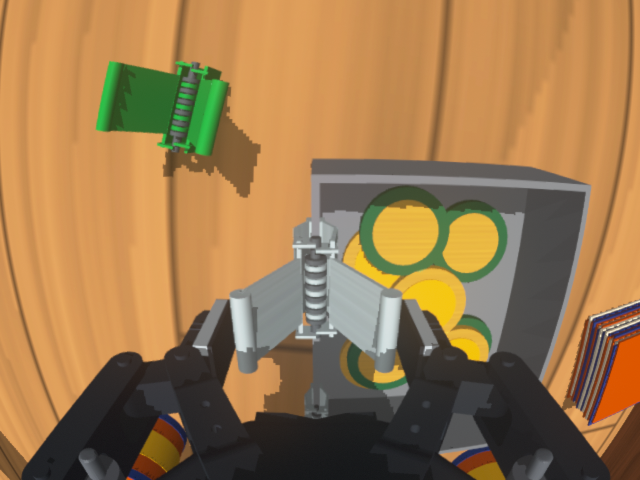

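```bash
python3 - <<'E'
from p import *
from m import cs
o=bot.get_obs();p=o["ee_pos"];c=viewer.calibration("wrist")
Rm=R.from_euler("xyz",o["tcp_rot"],degrees=True).as_matrix()
for dy in (-.034,.034):
  for dz in (-.005,-.025,-.045):
   for dx in (-.011,.011):
    q=p+Rm@[dx,dy,dz]; print(dy,dx,dz,"scene",((proj(cs,q)-[390,130])*4.2).round(0),"wrist",projw(c,q).round(0))
E
```

```text
-0.034 -0.011 -0.005 scene [249. 294.] wrist [240. 339.]
-0.034 0.011 -0.005 scene [295. 288.] wrist [235. 295.]
-0.034 -0.011 -0.025 scene [256. 267.] wrist [231. 366.]
-0.034 0.011 -0.025 scene [303. 261.] wrist [225. 319.]
-0.034 -0.011 -0.045 scene [263. 239.] wrist [221. 399.]
-0.034 0.011 -0.045 scene [311. 233.] wrist [212. 350.]
0.034 -0.011 -0.005 scene [288. 414.] wrist [392. 338.]
0.034 0.011 -0.005 scene [336. 408.] wrist [397. 295.]
0.034 -0.011 -0.025 scene [296. 388.] wrist [401. 365.]
0.034 0.011 -0.025 scene [345. 382.] wrist [408. 319.]
0.034 -0.011 -0.045 scene [304. 362.] wrist [412. 399.]
0.034 0.011 -0.045 scene [353. 355.] wrist [421. 350.]
```

```bash
python3 - <<'E'
from p import *
from m import cs
c=viewer.calibration("wrist")
a=np.radians(5.3)
for o in ([.5298,.2592],):
 for z in (.122,.126):
  for sx in(-1,1):
   for sy in(-1,1):
    x,y=sx*.0275,sy*.017; p=[o[0]+x*np.cos(a)-y*np.sin(a),o[1]+x*np.sin(a)+y*np.cos(a),z]; print(o,z,sx,sy,projw(c,p).round(0),((proj(cs,p)-[390,130])*4.2).round(0))
w=cv2.imread("pics/w10.png");crop(w,180,260,460,400,2.8,"pics/w10c.png")
E
```

```text
[0.5298, 0.2592] 0.122 -1 -1 [249. 373.] [249. 281.]
[0.5298, 0.2592] 0.122 -1 1 [241. 300.] [322. 272.]
[0.5298, 0.2592] 0.122 1 -1 [384. 373.] [282. 379.]
[0.5298, 0.2592] 0.122 1 1 [392. 300.] [357. 370.]
[0.5298, 0.2592] 0.126 -1 -1 [247. 379.] [251. 275.]
[0.5298, 0.2592] 0.126 -1 1 [239. 305.] [324. 266.]
[0.5298, 0.2592] 0.126 1 -1 [385. 379.] [283. 374.]
[0.5298, 0.2592] 0.126 1 1 [394. 305.] [358. 364.]
```

View pics/w10c.png

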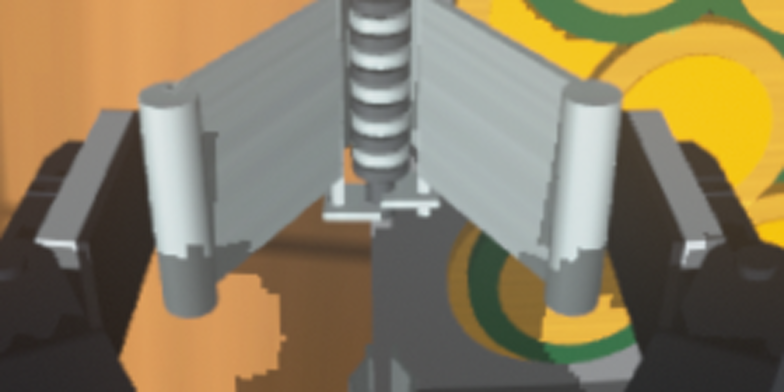

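The rolls sit about 3-4 mm further toward +y than the fingers' centre. I'll shift by that amount, then squeeze gradually while rising.

>>> arm_command(motion=[[0.8,[0.06,0,0.02],[0,0,0]],[0.76,[0,0,0],[0,0,0]],[0.7,[0,0,0],[0,0,0]],[0.65,[0,0,-0.03],[0,0,0]],[0.6,[0,0,-0.03],[0,0,0]],[0.6,[0,0,0],[0,0,0]]], newtons=40)

```text
time: 13.32
ee_pos: [0.5295, 0.261, 0.1001]
tcp_rot: [180.0, -0.0, 95.3]
wrist_force: [-0.1, 0.2, -0.2]
opening: 0.0516
```

```bash
python3 - <<'E'
from p import *
print(bot.get_obs()["wrist_force"],bot.get_obs()["opening"],bot.get_obs()["ee_pos"])
w=viewer.camera("wrist");cv2.imwrite("pics/w11.png",w);s=viewer.camera("scene");crop(s,390,130,540,270,4.2,"pics/s11.png")
E
```

```text
[-0.09056717  0.17834518 -0.15426608] 0.05155176036734913 [0.52948055 0.26103021 0.10012735]
```

View pics/w11.png

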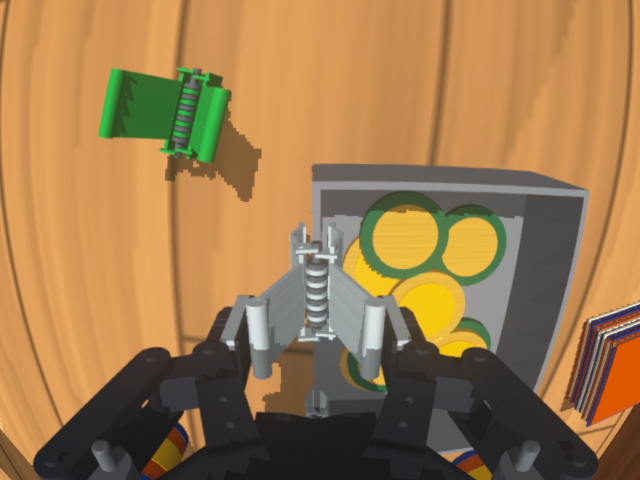

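View pics/s11.png

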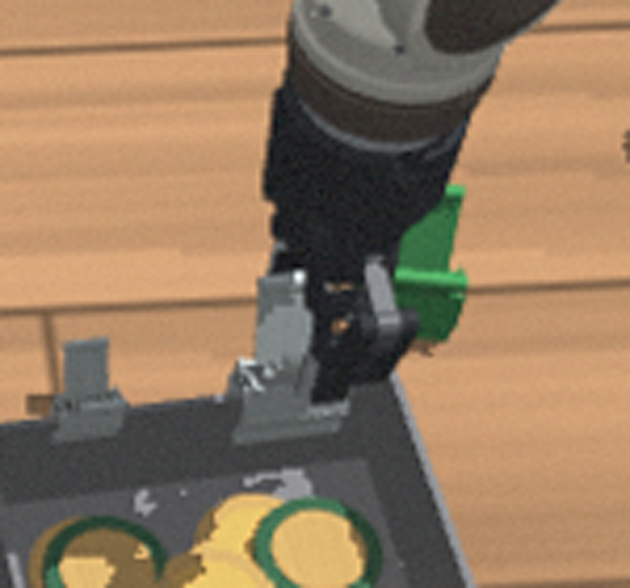

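The clip is held and opening (rolls at 257 and 374 px). I'll keep squeezing.

>>> arm_command(motion=[[0.55,[0,0,-0.05],[0,0,0]],[0.5,[0,0,-0.05],[0,0,0]],[0.45,[0,0,-0.05],[0,0,0]],[0.41,[0,0,-0.05],[0,0,0]],[0.39,[0,0,0],[0,0,0]],[0.39,[0,0,0],[0,0,0]],[0.39,[0,0,0],[0,0,0]]])

```text
time: 14.3
ee_pos: [0.5293, 0.261, 0.1118]
tcp_rot: [-180.0, 0.0, 95.3]
wrist_force: [0.4, -0.2, -0.5]
opening: 0.0335
```

```bash
python3 - <<'E'
from p import *
print(bot.get_obs()["wrist_force"],bot.get_obs()["opening"],bot.get_obs()["ee_pos"])
w=viewer.camera("wrist");cv2.imwrite("pics/w12.png",w);s=viewer.camera("scene");crop(s,390,130,540,270,4.2,"pics/s12.png")
E
```

```text
[ 0.40350954 -0.17260516 -0.54162162] 0.03347505687948483 [0.52932831 0.26099914 0.11176132]
```

View pics/w12.png

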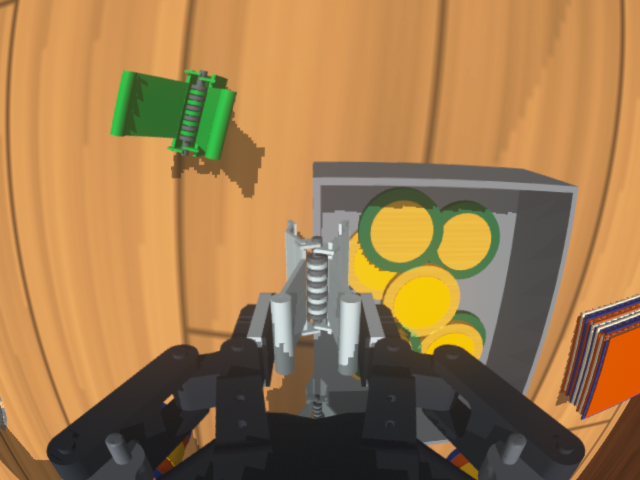

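View pics/s12.png

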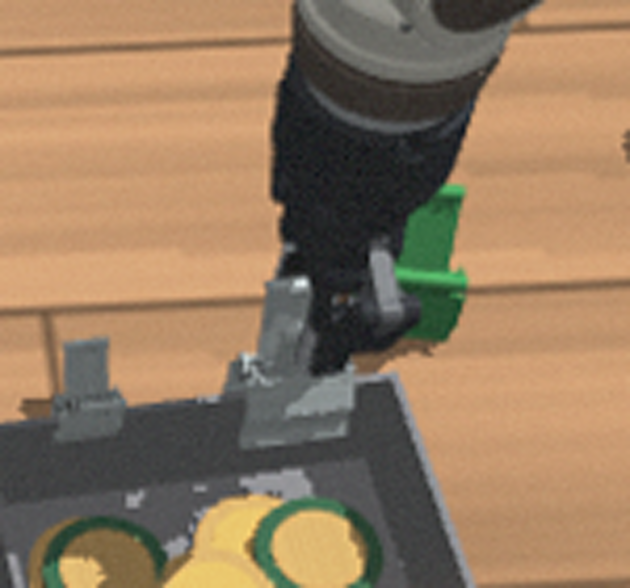

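Held wide open at 33.5 mm over the rolls. Lifting now.

>>> arm_command(motion=[[0.39,[0,0,-0.1],[0,0,0]],[0.39,[0,0,-0.25],[0,0,0]],[0.39,[0,0,-0.4],[0,0,0]],[0.39,[0,0,-0.4],[0,0,0]],[0.39,[0,0,-0.4],[0,0,0]],[0.39,[0,0,-0.3],[0,0,0]],[0.39,[0,0,-0.1],[0,0,0]],[0.39,[0,0,0],[0,0,0]]])

```text
time: 15.4
ee_pos: [0.5295, 0.2611, 0.2293]
tcp_rot: [180.0, -0.0, 95.3]
wrist_force: [-1.0, 0.7, -0.9]
opening: 0.0337
```

```bash
python3 - <<'E'
from p import *
plan(J(0,.075,.23),90.55,12,.39)
w=viewer.camera("wrist");cv2.imwrite("pics/w13.png",w);s=viewer.camera("scene");crop(s,390,100,540,240,4.2,"pics/s13.png")
E
```

```text
pose [0.5295 0.2611 0.2293] [ 1.7996e+02 -2.0000e-02  9.5300e+01] t 15.4 F [-1.   0.7 -0.9] open 0.0337
[[0.39,[-0.36,-0.03,-0.0],[0,0,np.float64(0.07)]],[0.39,[-0.36,-0.03,-0.0],[0,0,np.float64(0.07)]],[0.39,[-0.36,-0.03,-0.0],[0,0,np.float64(0.07)]],[0.39,[-0.36,-0.02,-0.0],[0,0,np.float64(0.06)]],[0.39,[-0.36,-0.02,-0.0],[0,0,np.float64(0.07)]],[0.39,[-0.36,-0.02,-0.0],[0,0,np.float64(0.06)]],[0.39,[-0.36,-0.02,-0.0],[0,0,np.float64(0.07)]],[0.39,[-0.36,-0.01,-0.0],[0,0,np.float64(0.06)]],[0.39,[-0.36,-0.01,-0.0],[0,0,np.float64(0.07)]],[0.39,[-0.35,-0.01,-0.0],[0,0,np.float64(0.06)]],[0.39,[-0.36,-0.01,-0.01],[0,0,np.float64(0.07)]],[0.39,[-0.35,-0.0,-0.0],[0,0,np.float64(0.06)]]]
end [0.5309 0.0027 0.2299] 90.56
```

View pics/w13.png

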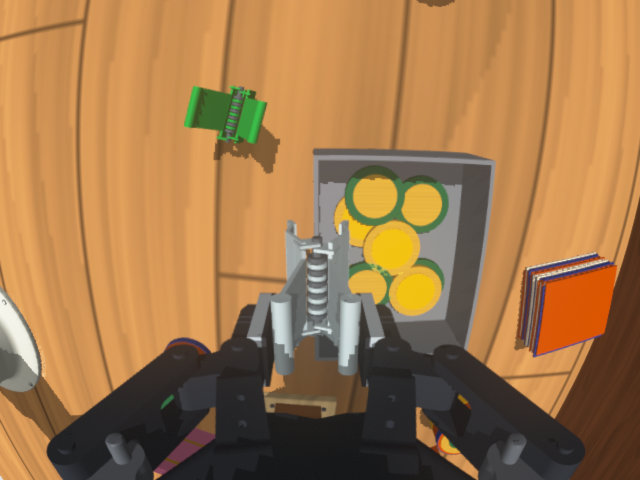

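View pics/s13.png

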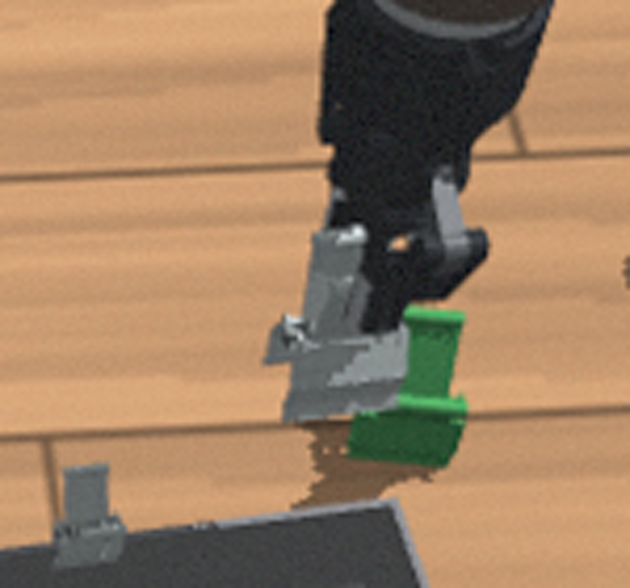

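```bash
cat > lip.py <<'E'
from p import *
from m import cs
def lip(pts,off,s,halfx=.017,yaw=None,thick=.0):
    o=bot.get_obs();p=o["ee_pos"];yaw=o["tcp_rot"][2]-90;a=np.radians(yaw)
    n=np.array([np.cos(a),np.sin(a),0]);e=np.array([-np.sin(a),np.cos(a),0])
    for q in pts:
        r0,d=ray(cs,(q[0]+.5)/s-.5+off[0],(q[1]+.5)/s-.5+off[1]); t=(n@(p+n*halfx)-n@r0)/(n@d); w=r0+d*t
        print(q,"along y",(e@(w-p)).round(4),"z rel tcp",(w-p)[2].round(4),"z",w[2].round(4))
E
python3 - <<'E'
from lip import *
lip([(285,421),(405,406)],(390,100),4.2)
E
```

```text
(285, 421) along y -0.0235 z rel tcp -0.0573 z 0.1709
(405, 406) along y 0.0292 z rel tcp -0.0571 z 0.1711
```

Lips hang level 57 mm below the TCP, and the clip's centre is 3 mm to +y of it. Next I'll carry it over the bundle.

```bash
python3 - <<'E'
from p import *
plan([.5305,-.0755,.222],90.55,12,.39)
E
```

```text
pose [0.5292 0.2609 0.2282] [-1.7995e+02  2.0000e-02  9.5300e+01] t 15.5 F [ 0.4 -0.3  0.2] open 0.0332
[[0.39,[-0.47,-0.04,0.01],[0,0,np.float64(0.07)]],[0.39,[-0.47,-0.04,0.01],[0,0,np.float64(0.07)]],[0.39,[-0.47,-0.03,0.01],[0,0,np.float64(0.07)]],[0.39,[-0.46,-0.03,0.01],[0,0,np.float64(0.06)]],[0.39,[-0.47,-0.03,0.01],[0,0,np.float64(0.07)]],[0.39,[-0.47,-0.03,0.01],[0,0,np.float64(0.06)]],[0.39,[-0.46,-0.02,0.01],[0,0,np.float64(0.07)]],[0.39,[-0.47,-0.02,0.01],[0,0,np.float64(0.06)]],[0.39,[-0.46,-0.02,0.01],[0,0,np.float64(0.07)]],[0.39,[-0.47,-0.01,0.0],[0,0,np.float64(0.06)]],[0.39,[-0.46,-0.01,0.01],[0,0,np.float64(0.07)]],[0.39,[-0.47,-0.0,0.0],[0,0,np.float64(0.06)]]]
end [ 0.5306 -0.0756  0.2222] 90.56
```

>>> arm_command(motion=[[0.39,[-0.3,-0.04,0],[0,0,0.07]],[0.39,[-0.47,-0.04,0],[0,0,0.07]],[0.39,[-0.5,-0.03,0],[0,0,0.07]],[0.39,[-0.5,-0.03,0],[0,0,0.06]],[0.39,[-0.5,-0.03,0],[0,0,0.07]],[0.39,[-0.5,-0.03,0],[0,0,0.06]],[0.39,[-0.5,-0.02,0],[0,0,0.07]],[0.39,[-0.5,-0.02,0],[0,0,0.06]],[0.39,[-0.5,-0.02,0],[0,0,0.07]],[0.39,[-0.5,-0.01,0],[0,0,0.06]],[0.39,[-0.4,-0.01,0],[0,0,0.07]],[0.39,[-0.3,0,0],[0,0,0.06]]])

```text
time: 17.0
ee_pos: [0.5297, -0.0693, 0.2285]
tcp_rot: [-180.0, 0.0, 90.5]
wrist_force: [0.4, 0.0, -1.0]
opening: 0.0335
```

>>> arm_command(motion=[[0.39,[-0.1,0,0],[0,0,0]],[0.39,[0,0,0],[0,0,0]]])

```text
time: 17.25
ee_pos: [0.5304, -0.0738, 0.2288]
tcp_rot: [-180.0, -0.0, 90.5]
wrist_force: [0.5, 0.0, -1.0]
opening: 0.0338
```

```bash
python3 - <<'E'
from p import *
plan([.5305,-.0755,.17],90.55,3,.39)
w=viewer.camera("wrist");cv2.imwrite("pics/w14.png",w);s=viewer.camera("scene");crop(s,210,130,370,270,4.2,"pics/s14.png")
c=viewer.calibration("wrist")
for y in (-.055,0,.055): print(projw(c,J(-.006,y,.107)).round(0),projw(c,J(.006,y,.107)).round(0))
E
```

```text
pose [ 0.5304 -0.0738  0.2288] [-1.7999e+02 -1.0000e-02  9.0540e+01] t 17.25 F [ 0.5  0.  -1. ] open 0.0338
[[0.39,[-0.01,0.0,0.33],[0,0,np.float64(-0.0)]],[0.39,[-0.01,0.0,0.32],[0,0,np.float64(-0.0)]],[0.39,[-0.01,0.0,0.33],[0,0,np.float64(-0.0)]]]
end [ 0.5304 -0.0756  0.17  ] 90.54
[310. 296.] [325. 296.]
[309. 230.] [325. 230.]
[309. 156.] [326. 156.]
```

View pics/s14.png

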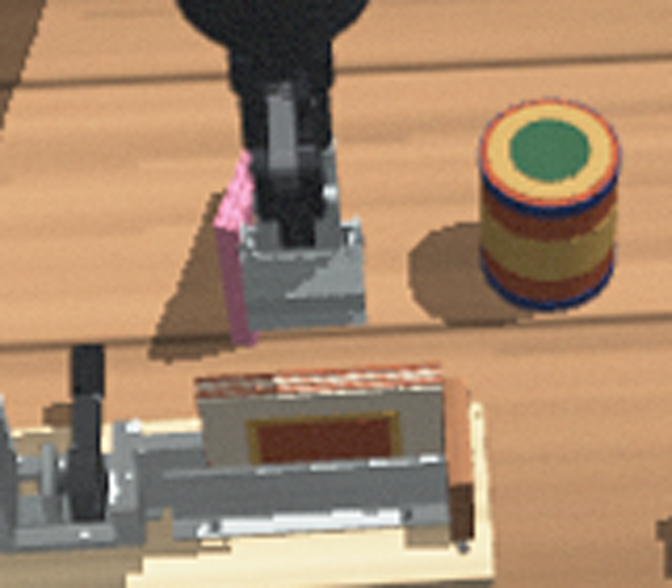

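View pics/w14.png

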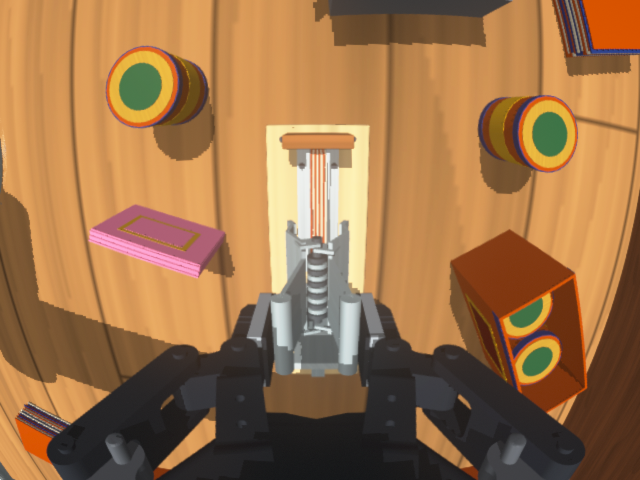

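The bundle (column 318) is centred between the jaws (288 and 348) in the wrist picture. Lower to just above the edge.

>>> arm_command(motion=[[0.39,[-0.01,0,0.3],[0,0,0]],[0.39,[-0.01,0,0.3],[0,0,0]],[0.39,[-0.01,0,0.3],[0,0,0]],[0.39,[0,0,0.04],[0,0,0]],[0.39,[0,0,0],[0,0,0]]])

```text
time: 17.98
ee_pos: [0.5306, -0.0753, 0.1728]
tcp_rot: [180.0, -0.0, 90.6]
wrist_force: [0.9, -0.7, -0.6]
opening: 0.0329
```

```bash
python3 - <<'E'
from p import *
plan([.5305,-.0755,.146],90.55,3,.39)
w=viewer.camera("wrist");cv2.imwrite("pics/w15.png",w[100:400,160:480]);s=viewer.camera("scene");crop(s,210,130,370,270,4.2,"pics/s15.png")
t=viewer.camera("top");crop(t,310,190,490,310,4.4,"pics/t15.png")
E
```

```text
pose [ 0.5306 -0.0753  0.1728] [179.99  -0.    90.58] t 17.975 F [ 0.9 -0.7 -0.6] open 0.0329
[[0.39,[-0.0,-0.0,0.15],[0,0,np.float64(0.0)]],[0.39,[-0.0,-0.0,0.15],[0,0,np.float64(0.0)]],[0.39,[-0.0,-0.0,0.15],[0,0,np.float64(0.0)]]]
end [ 0.5306 -0.0753  0.1458] 90.58
```

View pics/s15.png

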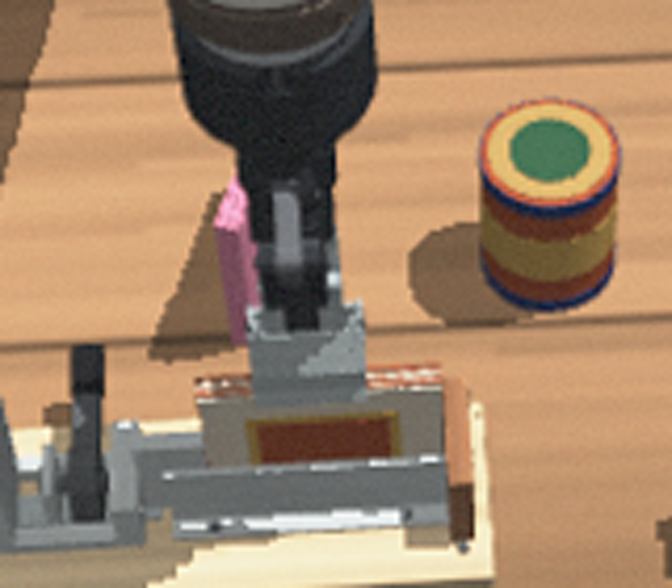

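View pics/w15.png

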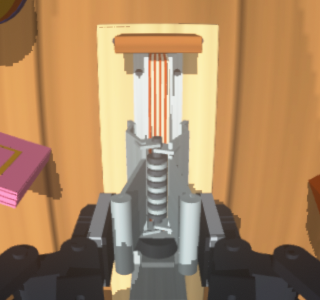

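```bash
python3 - <<'E'
from lip import *
lip([(252,402),(365,397)],(210,130),4.2)
for y in (-.055,.055): print((proj(cs,J(0.006,y,.107))-[210,130])*4.2)
E
```

```text
(252, 402) along y -0.0249 z rel tcp -0.054 z 0.1193
(365, 397) along y 0.0245 z rel tcp -0.055 z 0.1183
[191.04469533 400.61419676]
[438.9324399 386.8461503]
```

View pics/t15.png

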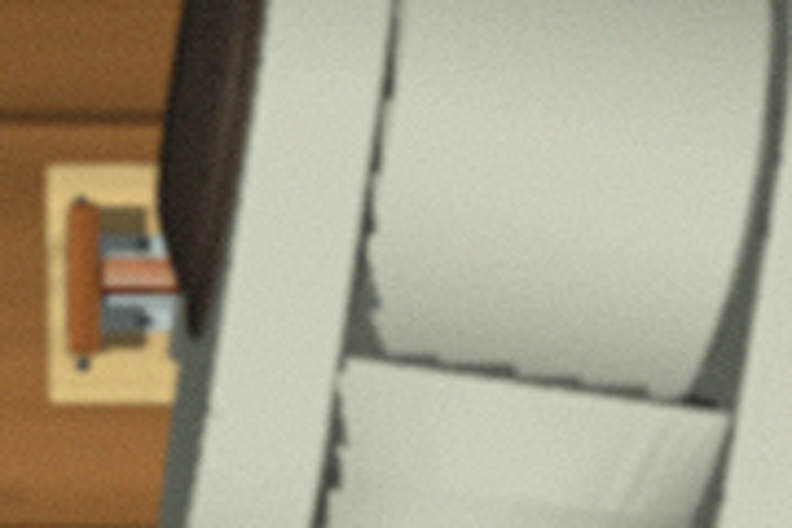

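>>> arm_command(motion=[[0.39,[0.02,0,0.1],[0,0,0]],[0.39,[0,0,0.12],[0,0,0]],[0.39,[0,0,0.12],[0,0,0]],[0.39,[0,0,0.1],[0,0,0]],[0.39,[0,0,0],[0,0,0]],[0.39,[0,0,0],[0,0,0]]])

```text
time: 18.88
ee_pos: [0.5305, -0.0743, 0.1463]
tcp_rot: [180.0, 0.0, 90.6]
wrist_force: [0.2, -0.6, -0.4]
opening: 0.0334
```

```bash
python3 - <<'E'
from p import *
o=bot.get_obs();print(o["ee_pos"],o["wrist_force"],o["opening"],o["time"])
w=viewer.camera("wrist");crop(w,220,100,420,390,2.0,"pics/w16.png");s=viewer.camera("scene");crop(s,210,150,370,270,4.6,"pics/s16.png")
E
```

```text
[ 0.53053965 -0.07433379  0.14626377] [ 0.17284483 -0.59557068 -0.39969143] 0.03343708318123366 18.875
```

View pics/s16.png

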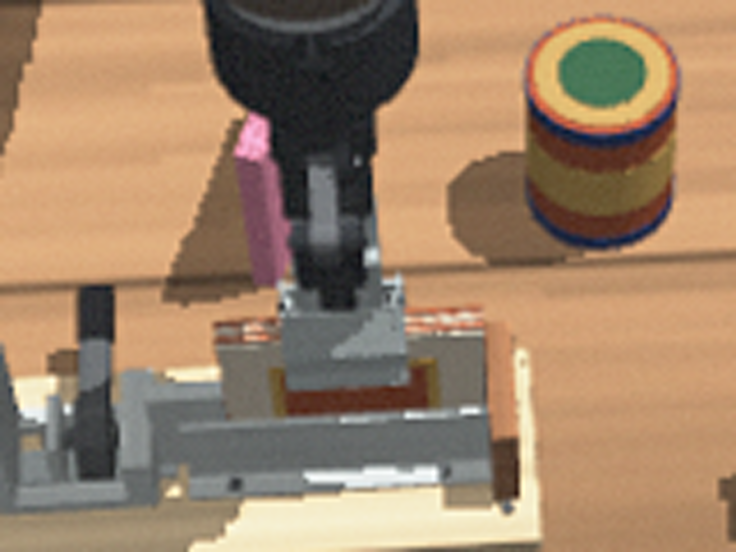

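View pics/w16.png

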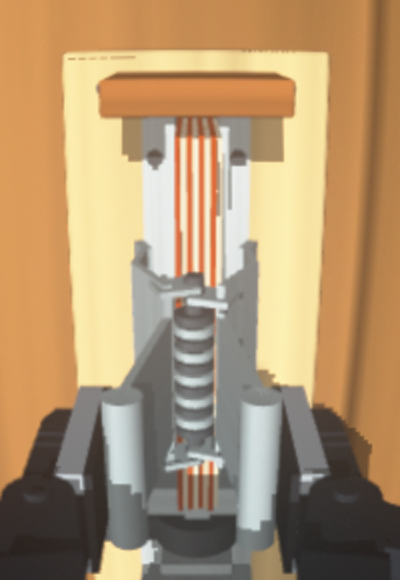

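```bash
python3 - <<'E'
from lip import *
lip([(288,391),(408,385)],(210,150),4.6)
print(J(0,0,.107))
E
```

```text
(288, 391) along y -0.0237 z rel tcp -0.0581 z 0.0883
(408, 385) along y 0.0253 z rel tcp -0.0587 z 0.0877
[ 0.5315 -0.0725  0.107 ]
```

The lips are 19 mm below the edge, the coil is about 11 mm above it, and the clip is centred within about 1 mm. There is no contact force. One settling check, then I'll hand it in.

>>> arm_command(motion=[[0.39,[0,0,0],[0,0,0]],[0.39,[0,0,0],[0,0,0]],[0.39,[0,0,0],[0,0,0]],[0.39,[0,0,0],[0,0,0]]])

```text
time: 19.48
ee_pos: [0.5305, -0.0743, 0.1461]
tcp_rot: [180.0, -0.0, 90.6]
wrist_force: [0.0, 0.4, -1.5]
opening: 0.0334
```

```bash
python3 - <<'E'
from p import *
s=viewer.camera("scene");print(cv2.absdiff(s[150:270,210:370],cv2.imread("pics/s16.png") is not None and s[150:270,210:370]).max()); cv2.imwrite("pics/fin.png",s)
o=bot.get_obs();print(o["ee_pos"],o["wrist_force"],o["opening"])
E
```

```text
0
[ 0.53049373 -0.07431129  0.14609984] [ 0.23917563 -0.31588026  0.01941306] 0.03338167731866994
```

View pics/fin.png

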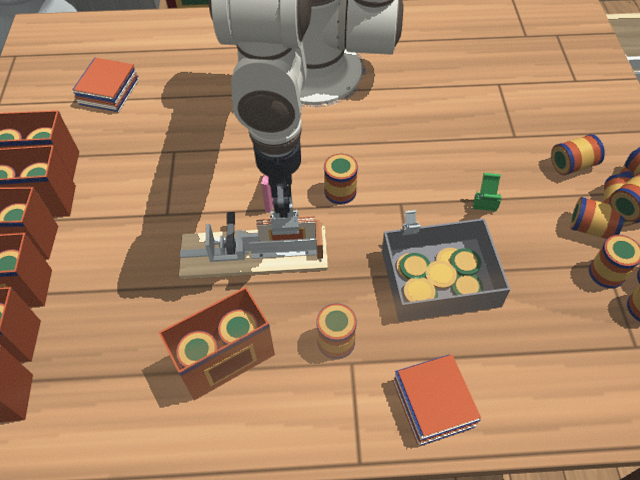

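The final picture shows the small clip, drums, carrier and look-alikes in their starting places. The clip gapes over the bundle at (285,225).

```bash
python3 -c "
from workcell import bot
print(bot.job_done())"
```

```text
the job is handed in; nothing more can be done
None
```

The job is handed in at about 19.5 s of the 61 s allowed.

- **Fence and bundle:** I pushed the fence until the bundle met the end stop. The force rose to 15 N with no further motion, at the fence position expected for 0.050 m of travel. The pictures show the bundle flush against the stop and standing.
- **Cam lever:** I swung it over to jig -x and pressed until it bottomed at about 27 N. It lies flat at roughly 1.5 rad.
- **Clip:** I took the larger grey clip off the rim and squeezed it to 33.4 mm over the rolls, which makes a mouth of about 30 mm. It is held over the middle of the bundle's top edge.

**Last checks:**
- The lips are about 19 mm below the bundle's edge, and the coil about 11 mm above it.
- The jaws are centred across the bundle to under 1 mm, and along it to about 1–2 mm.
- The wrist force stayed at noise level, so nothing is touching.
- The small clip, drums, packed carrier and look-alikes appear unmoved.

**Disagreements:**
- The clip's position along the rim differed by about 3 mm between cameras. I corrected that before gripping.
- The lip height estimates varied by about 4 mm between pictures.
- My final frame-difference check compared a picture with itself, so its zero result proves nothing. I judged steadiness from the unchanged pose and opening, and from looking at the picture.

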